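Sort loose setup parts, then half-close the fixture cap and hold it

TASK

Clear the laser bed before the fixture is vented: put the loose nozzle into the tray that already holds a nozzle and the loose thumbscrew into the tray that already holds a thumbscrew. Then drop the bayonet cap fully into the fixture's collar and turn it clockwise (seen from above) half way towards its lock, until its grip bar points at the two index pins, without ever letting it click into the lock; a spring turns it back, so keep gripping it and finish while holding it there. Leave the jar, the screwdriver and the spare ring alone.

Things in the scene. Friction and masses are not known exactly. Their poses are not given: they have to be found in the camera images.
- nozzle_center (a point): Loose brass nozzle, 50 g, 46 mm tall, standing tip up; point on its axis 23 mm above its underside, z up. Thread 19 mm dia. from 0 to 14 mm up, body 26 mm dia. from 14 to 32 mm (grip here), then a cone to 10 mm dia. at the top.
- screw_center (a point): Loose brass thumbscrew, 50 g, 50 mm tall, standing on its head; point on its axis 25 mm above its underside, z up. Head 26 mm dia., 14 mm tall, at the bottom; plain shank 10 mm dia. above it (grip here).
- nozzle_tray_in (a point): Centre of the inner floor (4 mm above the bed) of the fixed open dark tray for nozzles: 100 mm (its x) by 110 mm (its y), 30 mm tall, walls 4 mm. It already holds one such nozzle, standing 28 mm towards the tray's +x; the -x half is free. Which tray is nearer to the robot varies.
- screw_tray_in (a point): Centre of the inner floor of the tray for thumbscrews: same tray, which already holds one such thumbscrew standing 28 mm towards the tray's +x; the -x half is free.
- cap_center (a point): Loose bayonet cap, 180 g, 56 mm tall; point on its axis 28 mm above its underside, z up. Spigot 52 mm dia. from 0 to 20 mm up, with two lugs (10 mm wide, 5 to 11 mm up) out to 35 mm from the axis along the cap's +x and -x; flange 92 mm dia., 20 to 26 mm up; black grip bar on top, 26 to 56 mm up, 84 mm long along the cap's x, 14 mm thick. A half turn gives the same cap.
- mouth (a point): Centre of the collar's top, z up, 85 mm above the bed, on the fixed fixture (130 mm base plate, 92 mm dia. collar). Lip 6 mm thick, bore 56 mm dia., two 16 mm wide entry slots along this +x and -x, out to 38 mm. With the cap's x along this x (either way) the lugs drop through and the flange lies on the collar: cap point 8 mm above this. Then it turns, clockwise from above.
- half_line (a point): Same point as mouth, axes turned 0.70 rad clockwise (from above). Its x runs through two fixed upright index pins (7 mm dia., 56 mm from the axis, tops 2 mm above the collar): half way, where the cap's bar (x) must lie along this x. The lock clicks at about twice this turn (1.4 rad); its sprung balls resist from about 0.9 rad.
- return_ring (a joint): Turn of the ring hidden in the collar, rad, 0 at rest, growing clockwise from above. The lugs push it after about 0.1 rad of play, so it reads about 0.1 less than the cap's turn: about 0.6 half way, 1.3 locked. Its spring pushes the cap back with about 0.15 N m half way; a cap let go turns back.
- jar: Bystander: a small closed jar, 60 mm diameter, 75 mm tall, loose; origin at the centre of its underside.
- driver: Bystander: a loose screwdriver lying on the bed; origin at the underside near its middle.
- spare_ring: Bystander: a loose aluminium ring lying flat, 70 mm outer diameter, 44 mm hole, 15 mm tall; origin at the centre of its underside.

How it is judged:
On the way, in this order (a step that is already met when the one before it is completed fails the run):
1. the nozzle stands or lies in the nozzle tray and the thumbscrew in the thumbscrew tray, both released (x of nozzle_center in the frame of nozzle_tray_in between -0.046 and 0.046 m and y of nozzle_center in the frame of nozzle_tray_in between -0.051 and 0.051 m and z of nozzle_center in the frame of nozzle_tray_in below 0.036 m and x of screw_center in the frame of screw_tray_in between -0.046 and 0.046 m and y of screw_center in the frame of screw_tray_in between -0.051 and 0.051 m and z of screw_center in the frame of screw_tray_in below 0.036 m and contact force between the fingers and nozzle below 0.1 N and contact force between the fingers and screw below 0.1 N), for 0.2 s.
2. the cap is down in the collar, its flange on the collar (horizontal distance between cap_center and mouth below 0.004 m and z of cap_center in the frame of mouth below 0.0105 m and angle between cap_center's own z axis and vertical below 0.06 rad), for 0.1 s.
At the end, for the whole second after the job is handed in: Nozzle and thumbscrew lie in their own trays. The cap is centred on the collar within 4 mm, flange down within 2.5 mm, level within 0.06 rad, its bar within 0.2 rad of the line of the index pins, never locked; the fingers still grip it (over 2 N) (all of step 2 and x of nozzle_center in the frame of nozzle_tray_in between -0.046 and 0.046 m and y of nozzle_center in the frame of nozzle_tray_in between -0.051 and 0.051 m and z of nozzle_center in the frame of nozzle_tray_in below 0.036 m and x of screw_center in the frame of screw_tray_in between -0.046 and 0.046 m and y of screw_center in the frame of screw_tray_in between -0.051 and 0.051 m and z of screw_center in the frame of screw_tray_in below 0.036 m and angle between the x axis of cap_center and the x axis of half_line, either way round below 0.2 rad and value of joint return_ring above 0.3 rad and contact force between the fingers and cap above 2 N); the arm keeps its last pose, push and grip.
It fails at once if the cap is turned on until it clicks into the lock (value of joint return_ring above 1.05 rad).
It fails at once if a bystander (jar, screwdriver, spare ring) is moved by more than 30 mm (distance of any of jar, driver, spare_ring from where it was at the start of the episode above 0.03 m).
It also fails if it takes over 72 s, if anything falls off the work surface, if the arm or the gripper's body presses on something with over 40 N, if the wrist force passes 120 N, or if a joint passes its speed limit or range.

ROBOT

A 6-joint arm with a two-finger parallel gripper is mounted at the origin on the work surface. World frame = base frame: x ahead of the robot, y to its left, z up, the work surface at z = 0. Lengths are in m, angles in rad, forces in N, time in s.
With the tool pointing down it reaches from about 0.375 to 0.975 m from the base axis. Payload 3.8 kg.
Tool frame: the origin (TCP) lies midway between the tips of the shut fingers; the grasp point (between the pads) lies 19 mm behind it; z points along the fingers, y is the direction in which the jaws open and shut (so a half turn about z gives the same grasp; the last joint's range is limited). The gripper opens to 85 mm and grips with 20 to 120 N. Pads are 22 mm wide; open, the fingers measure 114 mm over their backs; the gripper's body (76 mm by 85 mm) begins 54 mm behind the grasp point. The pads swing forward as they close: fully open they stand 13 mm farther back than shut.
Start: joints at [-1.371, 0.264, 1.604, -0, 1.274, -0.037], TCP at [0.158, -0.656, 0.231] pointing down, gripper open.
Joint ranges: [-2.63, 2.63], [-0.94, 2.18], [0.31, 2.57], [-1.31, 4.45], [0, 2.66], [-2.55, 2.55]. Speed limits (rad/s): [2.57, 2.57, 3.14, 3.14, 3.14, 3.14].

INTERFACE

Orientations are given as a rotation vector (axis times angle).
In Python, from workcell import bot gives the robot as it stands.
- The arm moves only by the shell command python3 -m inch 'ROWS' [FORCE]. ROWS is JSON, a list of rows, each an object of numbers: "dx", "dy", "dz": the shift along the tool's x, y, z in m; "ax", "ay", "az": the turn, a rotation vector about the tool's x, y, z in degrees; "fingers": the opening, from -1 (shut) to 1 (fully open). A call has 1 to 20 rows; each row is the pose to reach, as a shift and turn from the pose measured when the call began, along the tool's axes at that moment; what a row does not reach only later rows make up. A row lasts 1/8 s, in which the tool goes at most 62.5 mm and 10.7 degrees, less where a joint would pass 70% of its speed; a pose out of reach is approached as far as the arm can. A call with a gripper value outside its range is refused whole. The fingers move at their own pace and stop on an object; FORCE is the grip in N (left out, the last holds). Time passes only in rows, so rows that repeat a pose let the fingers close. It gives the time, the measured TCP pose, the force and the opening at its end, in the units of the state.
- bot.read_state(): the state, without advancing time (a new reading comes with each control period).
- bot.read_camera(name): name is "side" or "top"; returns (picture, depth): 420x560x3 uint8, blue, green, red; 420x560 float32, m along the optical axis (not along the pixel's ray), 0 where there is no reading.
- bot.get_calibration(name): a dict with "intrinsics" (3x3 intrinsics, pixels), "view" (4x4, takes a point from world to camera coordinates). Camera axes: x right, y down, z forward; pixel columns grow to the right and rows downward; lengths in m; the calibration is good to about 2 mm. A picture is of the moment at which its call begins. get_calibration takes no time and is no camera call.
- bot.finish_job(): hands the job in, once; it reports no verdict.
Trained networks look in the newest picture that a camera, given by its name, has taken for a name from the list of things; names that differ only in an ending like _2 or _b are one class to them, and where a whole thing is asked for, a point or a joint stands for the part that bears it (a point fixed in the world has none). Each returns a list of dicts, best first, with "p" (0 to 1); they miss things now and then, are a little off and sometimes report something else, mostly with a low value. They report only what shows in the picture. A call takes as long as a camera call.
- bot.masks_of(camera, thing): "region" (420x560 bool, what is visible of it) and "box" ([left, top, right, bottom] in pixels, round what is visible of it).
The state is a dict: "time": time; "q": joint angles; "joint_vel": joint speeds; "joint_torque": joint torques, N m; "tool_pos": TCP position; "tcp_rot": TCP orientation; "wrist_force": force on the tool from outside, world axes, zero at the start; "torque": the same for the moment, N m; "width": opening from 0.0 (shut) to 1.0 (fully open).
Only numpy, scipy, OpenCV 4.12 (cv2) and the standard library are available. Lean on these libraries where they do the work, as an engineer would, in place of code of your own. Each camera call takes 0.05 s, during which the arm holds its last target. There are 200 camera calls.

## Working session

There is one attempt and no reset: what is moved stays moved. The work goes in short steps, Python scripts to look and compute and a shell command to move; the robot and the scene stay as the last step left them, time stands still between calls to the robot, and variables do not carry over. Pictures are saved under pics/ and viewed, about 8 in all and at most 12, crops included, and the job is handed in when it is done.

```bash
mkdir -p pics; ls
python3 - <<'E'
from workcell import bot
import cv2,numpy as np
s=bot.read_state();print({k:np.round(v,3) for k,v in s.items()})
for c in("top","side"):
    im,d=bot.read_camera(c);cv2.imwrite(f"pics/{c}0.png",im);np.save(f"d_{c}.npy",d)
    k=bot.get_calibration(c);print(c,np.round(k["intrinsics"],1).tolist(),np.round(k["view"],3).tolist())
    for t in("nozzle_center","screw_center","cap_center","nozzle_tray_in","screw_tray_in","mouth","return_ring","jar","driver","spare_ring"):
        try:print(c,t,[(round(float(r["p"]),2),[int(x) for x in r["box"]]) for r in bot.masks_of(c,t)][:4])
        except Exception as e:print(t,repr(e)[:100])
E
```

```text
pics
{'time': np.float64(0.0), 'q': array([-1.371,  0.265,  1.605,  0.   ,  1.274, -0.037]), 'joint_vel': array([ 0.001,  0.001,  0.001,  0.001, -0.   , -0.   ]), 'joint_torque': array([ 1.0000e-03, -5.1512e+01, -3.6731e+01, -0.0000e+00,  1.3000e-02,
        0.0000e+00]), 'tool_pos': array([ 0.158, -0.655,  0.23 ]), 'tcp_rot': array([-3.117, -0.371,  0.   ]), 'wrist_force': array([-0.513, -0.605, -0.232]), 'torque': array([ 0.015,  0.013, -0.024]), 'width': np.float64(1.0)}
top [[384.6, 0.0, 278.2], [0.0, 384.6, 213.5], [0.0, 0.0, 1.0]] [[0.013, -1.0, 0.009, 0.014], [-0.987, -0.014, -0.161, 0.616], [0.161, -0.006, -0.987, 0.861], [0.0, 0.0, 0.0, 1.0]]
top nozzle_center [(0.63, [244, 289, 258, 299]), (0.57, [284, 201, 293, 229])]
top screw_center [(0.58, [299, 284, 302, 298])]
top cap_center [(0.94, [179, 254, 210, 294])]
top nozzle_tray_in [(0.74, [383, 254, 434, 299]), (0.73, [266, 150, 342, 162])]
top screw_tray_in [(0.61, [379, 198, 427, 243])]
top mouth [(0.62, [255, 186, 318, 249])]
top return_ring [(0.65, [284, 201, 294, 227])]
top jar [(0.94, [196, 149, 226, 178])]
top driver [(0.73, [265, 149, 340, 161])]
top spare_ring [(0.87, [130, 180, 161, 204]), (0.29, [381, 201, 424, 244])]
side [[461.8, 0.0, 277.2], [0.0, 461.8, 202.0], [0.0, 0.0, 1.0]] [[-0.96, -0.279, -0.011, 0.602], [-0.123, 0.458, -0.88, 0.137], [0.251, -0.844, -0.475, 1.013], [0.0, 0.0, 0.0, 1.0]]
side nozzle_center [(0.74, [336, 168, 373, 194]), (0.51, [346, 240, 359, 259])]
side screw_center [(0.41, [349, 210, 361, 232])]
side cap_center [(0.73, [291, 162, 330, 189]), (0.68, [296, 265, 344, 296])]
side nozzle_tray_in [(0.61, [335, 170, 376, 195])]
side screw_tray_in [(0.65, [293, 160, 330, 188])]
side mouth [(0.91, [249, 188, 319, 247])]
side return_ring []
side jar [(0.97, [193, 229, 226, 267])]
side driver [(0.7, [216, 185, 246, 222])]
side spare_ring [(0.76, [184, 298, 221, 330]), (0.7, [291, 159, 331, 190]), (0.61, [295, 264, 344, 296])]
```

Run:
```python
import cv2
a=cv2.imread("pics/top0.png");cv2.imwrite("pics/topc.png",cv2.resize(a[130:330,110:460],(800,457),interpolation=cv2.INTER_CUBIC))
a=cv2.imread("pics/side0.png");cv2.imwrite("pics/sidec.png",cv2.resize(a[140:350,150:430],(800,600),interpolation=cv2.INTER_CUBIC))
```

```text
(no output)
```

View pics/topc.png

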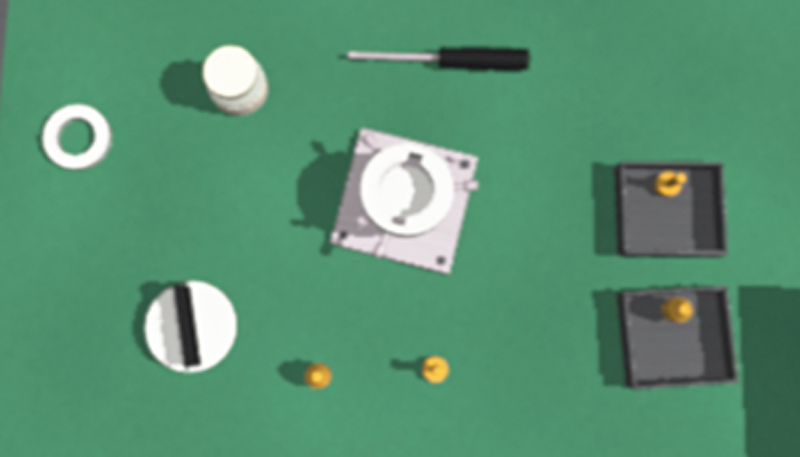

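View pics/sidec.png

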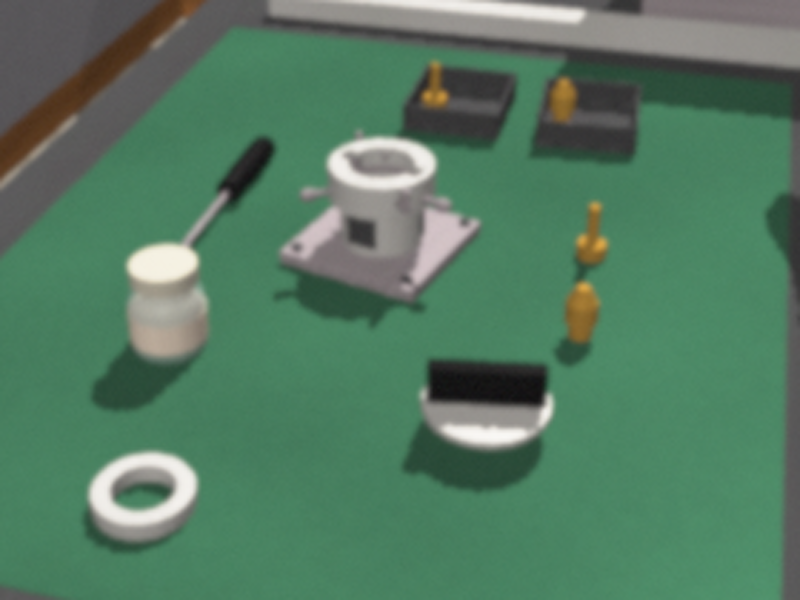

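```bash
cat > h.py <<'E'
import numpy as np,cv2
from workcell import bot
def cloud(c,d):
    k=bot.get_calibration(c);K=np.array(k["intrinsics"]);T=np.linalg.inv(np.array(k["view"]))
    v,u=np.mgrid[:420,:560];P=np.stack([(u-K[0,2])/K[0,0]*d,(v-K[1,2])/K[1,1]*d,d],-1)
    P=P@T[:3,:3].T+T[:3,3];P[d==0]=np.nan;return P
def proj(c,p):
    k=bot.get_calibration(c);p=np.array(k["view"])@np.append(p,1);q=np.array(k["intrinsics"])@p[:3];return q[:2]/q[2]
def sel(P,box,z0,z1):
    Q=P[box[1]:box[3],box[0]:box[2]].reshape(-1,3);return Q[(Q[:,2]>z0)&(Q[:,2]<z1)]
def circ(Q): # enclosing circle of xy
    c,r=cv2.minEnclosingCircle(Q[:,:2].astype(np.float32));return np.round([*c,r],4)
E
python3 - <<'E'
from h import *
P={c:cloud(c,np.load(f"d_{c}.npy")) for c in("top","side")}
T={"top":{"noz":[240,280,262,304],"scr":[290,275,310,304],"cap":[168,245,220,300],"col":[250,180,322,255],"trN":[375,250,440,303],"trS":[372,195,432,247]},
"side":{"noz":[344,236,364,264],"scr":[346,208,366,236],"cap":[290,260,350,300],"col":[245,180,325,250],"trN":[330,165,380,198],"trS":[285,158,335,192]}}
for c in P:
  g=sel(P[c],[225,250,480,330],-.02,.02);print(c,"bed z",np.median(g[:,2]),g[:,2].std())
  for n,b in T[c].items():
    z=sel(P[c],b,-.05,.2)[:,2];print(n,"zhist",np.histogram(z,np.arange(0,.12,.01))[0],z.max().round(3))
  for n,z0,z1 in(("noz",.02,.06),("scr",.025,.06),("scr",.006,.016),("cap",.02,.032),("cap",.045,.065),("col",.078,.095),("trN",.024,.036),("trS",.024,.036),("trN",.036,.06),("trS",.036,.07)):
    Q=sel(P[c],T[c][n],z0,z1)
    if len(Q)<2:print(n,len(Q));continue
    e,V=np.linalg.eigh(np.cov(Q[:,:2].T)) if len(Q)>3 else ([0],np.eye(2))
    r=cv2.minAreaRect(Q[:,:2].astype(np.float32)*1000)
    print(n,z0,len(Q),"mean",Q.mean(0).round(4),"circ",circ(Q),"pca deg",np.degrees(np.arctan2(*V[::-1,-1])).round(1),"rect",np.round(r[0],1),np.round(r[1],1),round(r[2],1))
E
```

```text
top bed z 0.0011308112048720176 0.002358158212904414
noz zhist [313   1   3  56  41   0   0   0   0   0   0] 0.049
scr zhist [343  76   0   1  10   6   0   0   0   0   0] 0.053
cap zhist [1198    0  886   38   27  237    1    0    0    0    0] 0.061
col zhist [2035 1166    0    0    0  313  306   95  741    2    0] 0.09
trN zhist [2385  133  269  188   52    9    0    0    0    0    0] 0.053
trS zhist [2106  209  278  136    5   17    0    0    0    0    0] 0.057
noz 0.02 100 mean [0.4269 0.0878 0.0388] circ [0.4263 0.0885 0.0128] pca deg 123.6 rect [426.9  88. ] [22.9 23.6] 0.9
scr 0.025 17 mean [ 0.4345 -0.0325  0.0482] circ [ 0.4334 -0.0326  0.0048] pca deg 79.3 rect [434.8 -32.5] [6.9 8.8] 0.6
scr 0.006 68 mean [ 0.4341 -0.032   0.0133] circ [ 0.434  -0.0329  0.0127] pca deg 172.0 rect [434.6 -32.3] [23.5 23.8] 1.6
cap 0.02 897 mean [0.4746 0.2201 0.0264] circ [0.4753 0.2215 0.0462] pca deg 101.0 rect [475.1 222.2] [90.1 90.5] 45.7
cap 0.045 253 mean [0.4752 0.2205 0.0554] circ [0.4759 0.2179 0.042 ] pca deg -169.3 rect [475.3 221.3] [83.7 14.7] 10.5
col 0.078 749 mean [0.6123 0.
[... 1590 characters left out ...]
4721 0.2228 0.0413] pca deg -169.6 rect [471.9 223.5] [81.7 19.2] 11.3
col 0.078 467 mean [0.6076 0.009  0.0843] circ [0.6086 0.0033 0.0584] pca deg 111.8 rect [608.3   4. ] [92.1 92.3] 75.5
trN 0.024 229 mean [ 0.471  -0.2772  0.0289] circ [ 0.4837 -0.282   0.0854] pca deg 95.3 rect [ 481.9 -282.3] [132.6 120.3] 6.3
trS 0.024 213 mean [ 0.6021 -0.2746  0.0285] circ [ 0.6007 -0.2791  0.0718] pca deg 89.2 rect [ 601.7 -282.2] [101.  118.4] 0.4
trN 0.036 43 mean [ 0.494  -0.2771  0.0428] circ [ 0.4943 -0.2786  0.0131] pca deg 175.6 rect [ 495.3 -277. ] [18.8 24.3] 46.6
trS 0.036 19 mean [ 0.6299 -0.2785  0.0473] circ [ 0.6307 -0.2817  0.0081] pca deg 125.5 rect [ 630.7 -281.7] [ 6.1 15. ] 14.4
```

Run:
```python
import cv2
a=cv2.imread("pics/top0.png")[180:260,245:335];a=cv2.resize(a,(675,600),interpolation=cv2.INTER_CUBIC);cv2.imwrite("pics/fix.png",a)
```

```text
(no output)
```

View pics/fix.png

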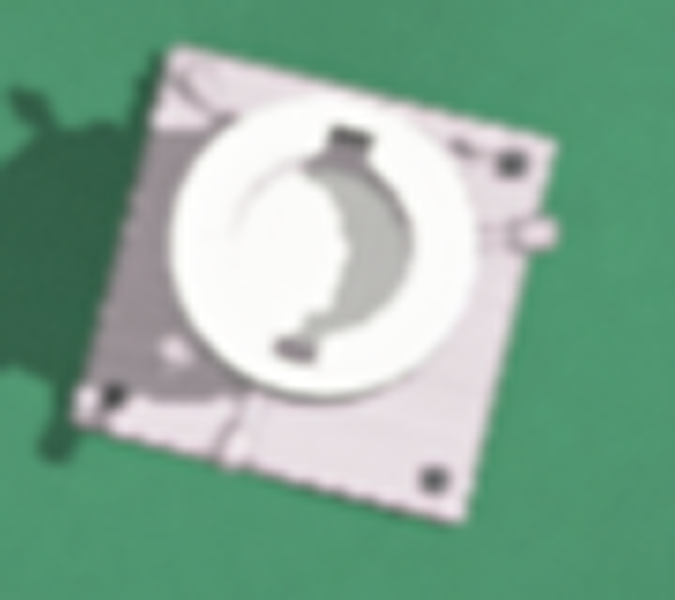

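```bash
cat >> h.py <<'E'
from scipy.spatial.transform import Rotation as Ro
def down(yaw):
    c,s=np.cos(np.radians(yaw)),np.sin(np.radians(yaw));return Ro.from_matrix([[c,s,0],[s,-c,0],[0,0,-1]])
def go(*goals): # x,y,z,yaw -> rows numbers from present pose
    s=bot.read_state();R=Ro.from_rotvec(s["tcp_rot"]);p=np.array(s["tool_pos"])
    m=R.as_matrix();print("t",round(float(s["time"]),2),"p",p.round(4),"yaw",np.degrees(np.arctan2(m[1,0],m[0,0])).round(2),"tilt",np.degrees(np.arccos(-m[2,2])).round(2),"w",round(float(s["width"]),3),"F",np.round(s["wrist_force"],1),"q6",round(s["q"][5],2))
    for g in goals:
        d=R.inv().apply(np.array(g[:3])-p);a=(R.inv()*down(g[3])).as_rotvec(degrees=True);print(g,"d",d.round(4),"a",a.round(2))
E
python3 - <<'E'
from h import *
k=bot.get_calibration("top");K=np.array(k["intrinsics"]);T=np.linalg.inv(np.array(k["view"]))
def bp(u,v,z):
    r=T[:3,:3]@np.linalg.solve(K,[u,v,1]);o=T[:3,3];return (o+r*(z-o[2])/r[2])[:2]
f=lambda x,y:(245+x/7.5-.5+.07,180+y/7.5-.5+.07)
a,b=[bp(*f(*p),.085) for p in((348,140),(295,350))];print("slots",a,b,np.degrees(np.arctan2(*(a-b)[::-1])))
a=bp(*f(178,348),.087);c=np.array([.6125,.0013]);print("pin",a,np.linalg.norm(a-c),np.degrees(np.arctan2(*(c-a)[::-1])))
# plate edges
P=cloud("top",np.load("d_top.npy"));Q=sel(P,[240,175,335,260],.006,.02);print(np.median(Q[:,2]),cv2.minAreaRect(Q[:,:2].astype(np.float32)*1000))
go((.45,-.3,.2,180),(.4245,.0905,.13,180))
E
```

```text
slots [ 0.64535901 -0.00606437] [0.58050245 0.00942945] -13.435780394323682
pin [0.5803504  0.04469737] 0.05400859566964352 -53.46824256632307
0.012181399478659816 ((612.7686157226562, 24.9232177734375), (249.54977416992188, 166.43753051757812), 66.63583374023438)
t 1.1 p [ 0.1583 -0.6562  0.2313] yaw 13.57 tilt 0.0 w 0.997 F [-0.3 -0.2 -0.2] q6 -0.04
(0.45, -0.3, 0.2, 180) d [ 0.3671 -0.2778  0.0313] a [   0.      0.   -166.43]
(0.4245, 0.0905, 0.13, 180) d [ 0.4339 -0.6634  0.1013] a [   0.      0.   -166.43]
```

```bash
python3 -m inch '[{"dx":0.367,"dy":-0.278,"dz":0.031,"az":-166.4,"fingers":1},{"dx":0.367,"dy":-0.278,"dz":0.031,"az":-166.4,"fingers":1},{"dx":0.367,"dy":-0.278,"dz":0.031,"az":-166.4,"fingers":1},{"dx":0.367,"dy":-0.278,"dz":0.031,"az":-166.4,"fingers":1},{"dx":0.367,"dy":-0.278,"dz":0.031,"az":-166.4,"fingers":1},{"dx":0.367,"dy":-0.278,"dz":0.031,"az":-166.4,"fingers":1},{"dx":0.367,"dy":-0.278,"dz":0.031,"az":-166.4,"fingers":1},{"dx":0.367,"dy":-0.278,"dz":0.031,"az":-166.4,"fingers":1},{"dx":0.434,"dy":-0.663,"dz":0.101,"az":-166.4,"fingers":1},{"dx":0.434,"dy":-0.663,"dz":0.101,"az":-166.4,"fingers":1},{"dx":0.434,"dy":-0.663,"dz":0.101,"az":-166.4,"fingers":1},{"dx":0.434,"dy":-0.663,"dz":0.101,"az":-166.4,"fingers":1},{"dx":0.434,"dy":-0.663,"dz":0.101,"az":-166.4,"fingers":1},{"dx":0.434,"dy":-0.663,"dz":0.101,"az":-166.4,"fingers":1},{"dx":0.434,"dy":-0.663,"dz":0.101,"az":-166.4,"fingers":1},{"dx":0.434,"dy":-0.663,"dz":0.101,"az":-166.4,"fingers":1},{"dx":0.434,"dy":-0.663,"dz":0.101,"az":-166.4,"fingers":1},{"dx":0.434,"dy":-0.663,"dz":0.101,"az":-166.4,"fingers":1},{"dx":0.434,"dy":-0.663,"dz":0.101,"az":-166.4,"fingers":1},{"dx":0.434,"dy":-0.663,"dz":0.101,"az":-166.4,"fingers":1}]' 30; python3 -c "
from h import *
go((.4245,.0905,.06,180),(.4245,.0905,.007,180))
im,d=bot.read_camera('side');im2,d2=bot.read_camera('top')
cv2.imwrite('pics/b.png',np.hstack([cv2.resize(im[150:290,260:420],(400,350)),cv2.resize(im2[230:340,190:315],(400,350))]))"
```

```text
t 1.1 p [ 0.1583 -0.6562  0.2313] yaw 13.57 tilt 0.0 w 0.997 F [-0.3 -0.2 -0.2] q6 -0.04
(0.4245, 0.0905, 0.06, 180) d [ 0.4339 -0.6634  0.1713] a [   0.      0.   -166.43]
(0.4245, 0.0905, 0.007, 180) d [ 0.4339 -0.6634  0.2243] a [   0.      0.   -166.43]invalid input at $[0]: expected keys dx, dy, dz, ax, ay, az, fingers
```

View pics/b.png

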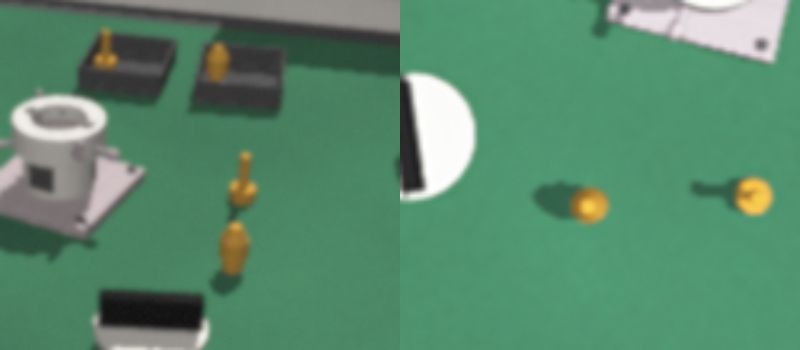

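The move was refused because every row needs all seven keys, so the scene is unchanged (nozzle at about (590,205) in the right crop). I'll retype it.

```bash
python3 -m inch '[{"dx":0.367,"dy":-0.278,"dz":0.031,"ax":0,"ay":0,"az":-166.4,"fingers":1},{"dx":0.367,"dy":-0.278,"dz":0.031,"ax":0,"ay":0,"az":-166.4,"fingers":1},{"dx":0.367,"dy":-0.278,"dz":0.031,"ax":0,"ay":0,"az":-166.4,"fingers":1},{"dx":0.367,"dy":-0.278,"dz":0.031,"ax":0,"ay":0,"az":-166.4,"fingers":1},{"dx":0.367,"dy":-0.278,"dz":0.031,"ax":0,"ay":0,"az":-166.4,"fingers":1},{"dx":0.367,"dy":-0.278,"dz":0.031,"ax":0,"ay":0,"az":-166.4,"fingers":1},{"dx":0.367,"dy":-0.278,"dz":0.031,"ax":0,"ay":0,"az":-166.4,"fingers":1},{"dx":0.367,"dy":-0.278,"dz":0.031,"ax":0,"ay":0,"az":-166.4,"fingers":1},{"dx":0.434,"dy":-0.663,"dz":0.101,"ax":0,"ay":0,"az":-166.4,"fingers":1},{"dx":0.434,"dy":-0.663,"dz":0.101,"ax":0,"ay":0,"az":-166.4,"fingers":1},{"dx":0.434,"dy":-0.663,"dz":0.101,"ax":0,"ay":0,"az":-166.4,"fingers":1},{"dx":0.434,"dy":-0.663,"dz":0.101,"ax":0,"ay":0,"az":-166.4,"fingers":1},{"dx":0.434,"dy":-0.663,"dz":0.101,"ax":0,"ay":0,"az":-166.4,"fingers":1},{"dx":0.434,"dy":-0.663,"dz":0.101,"ax":0,"ay":0,"az":-166.4,"fingers":1},{"dx":0.434,"dy":-0.663,"dz":0.101,"ax":0,"ay":0,"az":-166.4,"fingers":1},{"dx":0.434,"dy":-0.663,"dz":0.101,"ax":0,"ay":0,"az":-166.4,"fingers":1},{"dx":0.434,"dy":-0.663,"dz":0.101,"ax":0,"ay":0,"az":-166.4,"fingers":1},{"dx":0.434,"dy":-0.663,"dz":0.101,"ax":0,"ay":0,"az":-166.4,"fingers":1}]' 30; python3 -c "
from h import *
go((.4245,.0905,.06,180),(.4245,.0905,.007,180))
im,d=bot.read_camera('side');im2,d2=bot.read_camera('top')
cv2.imwrite('pics/c.png',np.hstack([cv2.resize(im[150:290,260:420],(400,350)),cv2.resize(im2[230:340,190:315],(400,350))]))"
```

```text
time: 3.45
tool_pos: [0.4248, 0.09, 0.1305]
tcp_rot: [0.004, 3.141, 0.0]
wrist_force: [-0.1, 0.5, -0.2]
width: 0.997
t 3.45 p [0.4248 0.09   0.1305] yaw 179.86 tilt 0.02 w 0.997 F [-0.1  0.5 -0.2] q6 -1.42
(0.4245, 0.0905, 0.06, 180) d [0.0004 0.0005 0.0705] a [ 0.    0.02 -0.14]
(0.4245, 0.0905, 0.007, 180) d [0.0004 0.0005 0.1235] a [ 0.    0.02 -0.14]
```

View pics/c.png

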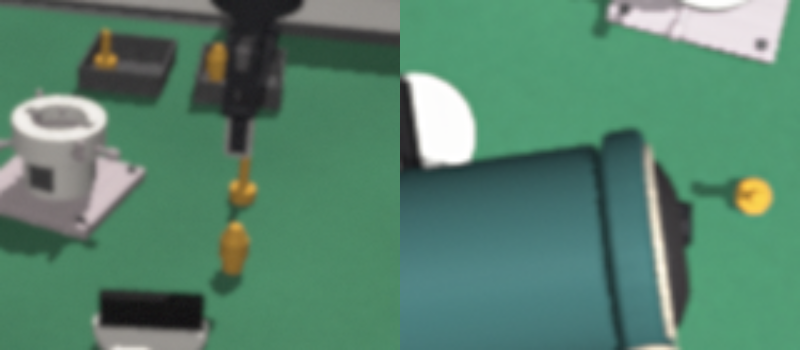

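The arm is above the nozzle: in the left crop the finger at (240,135) lines up with the nozzle at (235,250). Descending and gripping.

```bash
python3 -m inch '[{"dx":0,"dy":0,"dz":0.06,"ax":0,"ay":0,"az":0,"fingers":1},{"dx":0,"dy":0,"dz":0.11,"ax":0,"ay":0,"az":0,"fingers":1},{"dx":0,"dy":0,"dz":0.123,"ax":0,"ay":0,"az":0,"fingers":1},{"dx":0,"dy":0,"dz":0.123,"ax":0,"ay":0,"az":0,"fingers":1},{"dx":0,"dy":0,"dz":0.123,"ax":0,"ay":0,"az":0,"fingers":-1},{"dx":0,"dy":0,"dz":0.123,"ax":0,"ay":0,"az":0,"fingers":-1},{"dx":0,"dy":0,"dz":0.123,"ax":0,"ay":0,"az":0,"fingers":-1},{"dx":0,"dy":0,"dz":0.123,"ax":0,"ay":0,"az":0,"fingers":-1},{"dx":0,"dy":0,"dz":0.123,"ax":0,"ay":0,"az":0,"fingers":-1},{"dx":0,"dy":0,"dz":0.123,"ax":0,"ay":0,"az":0,"fingers":-1},{"dx":0,"dy":0,"dz":0.123,"ax":0,"ay":0,"az":0,"fingers":-1},{"dx":0,"dy":0,"dz":0.063,"ax":0,"ay":0,"az":0,"fingers":-1},{"dx":0,"dy":0,"dz":0.013,"ax":0,"ay":0,"az":0,"fingers":-1},{"dx":0,"dy":0,"dz":0.013,"ax":0,"ay":0,"az":0,"fingers":-1}]' 30; python3 -c "
from h import *
go((.447,-.284,.1,184),(.447,-.284,.013,184))"
```

```text
time: 5.3
tool_pos: [0.4287, 0.0905, 0.122]
tcp_rot: [0.004, 3.132, 0.003]
wrist_force: [-0.0, -0.5, -1.3]
width: 0.28
t 5.3 p [0.4287 0.0905 0.122 ] yaw 179.86 tilt 0.58 w 0.28 F [-0.  -0.5 -1.3] q6 -1.42
(0.447, -0.284, 0.1, 184) d [-0.0189 -0.3744  0.0216] a [ 0.07  0.57 -4.14]
(0.447, -0.284, 0.013, 184) d [-0.0181 -0.3746  0.1086] a [ 0.07  0.57 -4.14]
```

```bash
python3 -m inch '[{"dx":-0.019,"dy":-0.374,"dz":0.0,"ax":0,"ay":0.6,"az":-4,"fingers":-1},{"dx":-0.019,"dy":-0.374,"dz":0.0,"ax":0,"ay":0.6,"az":-4,"fingers":-1},{"dx":-0.019,"dy":-0.374,"dz":0.0,"ax":0,"ay":0.6,"az":-4,"fingers":-1},{"dx":-0.019,"dy":-0.374,"dz":0.0,"ax":0,"ay":0.6,"az":-4,"fingers":-1},{"dx":-0.019,"dy":-0.374,"dz":0.0,"ax":0,"ay":0.6,"az":-4,"fingers":-1},{"dx":-0.019,"dy":-0.374,"dz":0.0,"ax":0,"ay":0.6,"az":-4,"fingers":-1},{"dx":-0.019,"dy":-0.374,"dz":0.0,"ax":0,"ay":0.6,"az":-4,"fingers":-1},{"dx":-0.019,"dy":-0.374,"dz":0.0,"ax":0,"ay":0.6,"az":-4,"fingers":-1},{"dx":-0.018,"dy":-0.374,"dz":0.05,"ax":0,"ay":0.6,"az":-4,"fingers":-1},{"dx":-0.018,"dy":-0.375,"dz":0.09,"ax":0,"ay":0.6,"az":-4,"fingers":-1},{"dx":-0.018,"dy":-0.375,"dz":0.109,"ax":0,"ay":0.6,"az":-4,"fingers":-1},{"dx":-0.018,"dy":-0.375,"dz":0.109,"ax":0,"ay":0.6,"az":-4,"fingers":-1},{"dx":-0.018,"dy":-0.375,"dz":0.109,"ax":0,"ay":0.6,"az":-4,"fingers":-0.1},{"dx":-0.018,"dy":-0.375,"dz":0.109,"ax":0,"ay":0.6,"az":-4,"fingers":-0.1},{"dx":-0.018,"dy":-0.375,"dz":0.109,"ax":0,"ay":0.6,"az":-4,"fingers":-0.1},{"dx":-0.018,"dy":-0.375,"dz":0.06,"ax":0,"ay":0.6,"az":-4,"fingers":-0.1},{"dx":-0.019,"dy":-0.375,"dz":0.0,"ax":0,"ay":0.6,"az":-4,"fingers":0.5},{"dx":-0.019,"dy":-0.375,"dz":0.0,"ax":0,"ay":0.6,"az":-4,"fingers":1}]' 30; python3 -c "
from h import *
go((.4325,-.0305,.12,180),(.4325,-.0305,.02,180))"
```

```text
time: 7.55
tool_pos: [0.451, -0.2875, 0.128]
tcp_rot: [-0.105, 3.13, -0.01]
wrist_force: [0.5, -0.1, -0.7]
width: 0.86
t 7.55 p [ 0.451  -0.2875  0.128 ] yaw -176.14 tilt 0.66 w 0.86 F [ 0.5 -0.1 -0.7] q6 -2.25
(0.4325, -0.0305, 0.12, 180) d [0.0012 0.2577 0.0063] a [-0.36  0.55  3.85]
(0.4325, -0.0305, 0.02, 180) d [0.0022 0.2584 0.1063] a [-0.36  0.55  3.85]
```

```bash
python3 -m inch '[{"dx":0.001,"dy":0.258,"dz":0.0,"ax":-0.4,"ay":0.5,"az":3.9,"fingers":1},{"dx":0.001,"dy":0.258,"dz":0.0,"ax":-0.4,"ay":0.5,"az":3.9,"fingers":1},{"dx":0.001,"dy":0.258,"dz":0.0,"ax":-0.4,"ay":0.5,"az":3.9,"fingers":1},{"dx":0.001,"dy":0.258,"dz":0.0,"ax":-0.4,"ay":0.5,"az":3.9,"fingers":1},{"dx":0.001,"dy":0.258,"dz":0.0,"ax":-0.4,"ay":0.5,"az":3.9,"fingers":1},{"dx":0.001,"dy":0.258,"dz":0.0,"ax":-0.4,"ay":0.5,"az":3.9,"fingers":1},{"dx":0.002,"dy":0.258,"dz":0.05,"ax":-0.4,"ay":0.5,"az":3.9,"fingers":1},{"dx":0.002,"dy":0.258,"dz":0.09,"ax":-0.4,"ay":0.5,"az":3.9,"fingers":1},{"dx":0.002,"dy":0.258,"dz":0.106,"ax":-0.4,"ay":0.5,"az":3.9,"fingers":1},{"dx":0.002,"dy":0.258,"dz":0.106,"ax":-0.4,"ay":0.5,"az":3.9,"fingers":1},{"dx":0.002,"dy":0.258,"dz":0.106,"ax":-0.4,"ay":0.5,"az":3.9,"fingers":-1},{"dx":0.002,"dy":0.258,"dz":0.106,"ax":-0.4,"ay":0.5,"az":3.9,"fingers":-1},{"dx":0.002,"dy":0.258,"dz":0.106,"ax":-0.4,"ay":0.5,"az":3.9,"fingers":-1},{"dx":0.002,"dy":0.258,"dz":0.106,"ax":-0.4,"ay":0.5,"az":3.9,"fingers":-1},{"dx":0.002,"dy":0.258,"dz":0.106,"ax":-0.4,"ay":0.5,"az":3.9,"fingers":-1},{"dx":0.002,"dy":0.258,"dz":0.106,"ax":-0.4,"ay":0.5,"az":3.9,"fingers":-1},{"dx":0.002,"dy":0.258,"dz":0.106,"ax":-0.4,"ay":0.5,"az":3.9,"fingers":-1},{"dx":0.002,"dy":0.258,"dz":0.05,"ax":-0.4,"ay":0.5,"az":3.9,"fingers":-1},{"dx":0.002,"dy":0.258,"dz":0.0,"ax":-0.4,"ay":0.5,"az":3.9,"fingers":-1},{"dx":0.002,"dy":0.258,"dz":0.0,"ax":-0.4,"ay":0.5,"az":3.9,"fingers":-1}]' 30; python3 -c "
from h import *
go((.581,-.2825,.125,181),(.581,-.2825,.027,181))"
```

```text
time: 10.05
tool_pos: [0.4354, -0.0308, 0.1307]
tcp_rot: [0.001, 3.131, -0.001]
wrist_force: [0.0, -0.3, -0.5]
width: 0.105
t 10.05 p [ 0.4354 -0.0308  0.1307] yaw 179.96 tilt 0.59 w 0.105 F [ 0.  -0.3 -0.5] q6 -1.7
(0.581, -0.2825, 0.125, 181) d [-0.1457 -0.2516  0.0073] a [-0.04  0.59 -1.04]
(0.581, -0.2825, 0.027, 181) d [-0.1447 -0.2516  0.1053] a [-0.04  0.59 -1.04]
```

```bash
python3 -m inch '[{"dx":-0.146,"dy":-0.252,"dz":0.0,"ax":0,"ay":0.6,"az":-1,"fingers":-1},{"dx":-0.146,"dy":-0.252,"dz":0.0,"ax":0,"ay":0.6,"az":-1,"fingers":-1},{"dx":-0.146,"dy":-0.252,"dz":0.0,"ax":0,"ay":0.6,"az":-1,"fingers":-1},{"dx":-0.146,"dy":-0.252,"dz":0.0,"ax":0,"ay":0.6,"az":-1,"fingers":-1},{"dx":-0.146,"dy":-0.252,"dz":0.0,"ax":0,"ay":0.6,"az":-1,"fingers":-1},{"dx":-0.146,"dy":-0.252,"dz":0.0,"ax":0,"ay":0.6,"az":-1,"fingers":-1},{"dx":-0.146,"dy":-0.252,"dz":0.0,"ax":0,"ay":0.6,"az":-1,"fingers":-1},{"dx":-0.145,"dy":-0.252,"dz":0.05,"ax":0,"ay":0.6,"az":-1,"fingers":-1},{"dx":-0.145,"dy":-0.252,"dz":0.09,"ax":0,"ay":0.6,"az":-1,"fingers":-1},{"dx":-0.145,"dy":-0.252,"dz":0.105,"ax":0,"ay":0.6,"az":-1,"fingers":-1},{"dx":-0.145,"dy":-0.252,"dz":0.105,"ax":0,"ay":0.6,"az":-1,"fingers":-1},{"dx":-0.145,"dy":-0.252,"dz":0.105,"ax":0,"ay":0.6,"az":-1,"fingers":-0.4},{"dx":-0.145,"dy":-0.252,"dz":0.105,"ax":0,"ay":0.6,"az":-1,"fingers":-0.4},{"dx":-0.145,"dy":-0.252,"dz":0.105,"ax":0,"ay":0.6,"az":-1,"fingers":-0.4},{"dx":-0.145,"dy":-0.252,"dz":0.06,"ax":0,"ay":0.6,"az":-1,"fingers":-0.4},{"dx":-0.145,"dy":-0.252,"dz":0.0,"ax":0,"ay":0.6,"az":-1,"fingers":0.5},{"dx":-0.145,"dy":-0.252,"dz":-0.03,"ax":0,"ay":0.6,"az":-1,"fingers":1},{"dx":-0.05,"dy":0.0,"dz":-0.03,"ax":0,"ay":0.6,"az":-1,"fingers":1}]' 30; python3 -c "
from h import *
im,d=bot.read_camera('side');im2,d2=bot.read_camera('top')
cv2.imwrite('pics/d.png',np.hstack([cv2.resize(im[140:220,270:390],(400,266)),cv2.resize(im2[190:310,350:460],(290,266))]))
go((.46,.12,.16,190.5),(.4735,.2225,.12,190.5),(.4735,.2225,.031,190.5))"
```

```text
time: 12.3
tool_pos: [0.5622, -0.228, 0.1677]
tcp_rot: [-0.02, 3.131, -0.009]
wrist_force: [0.9, 1.2, 0.7]
width: 0.92
t 12.4 p [ 0.5553 -0.2201  0.162 ] yaw -178.94 tilt 0.21 w 0.995 F [ 0.   0.3 -0.5] q6 -2.01
(0.46, 0.12, 0.16, 190.5) d [0.089  0.3418 0.0031] a [ 0.15 -0.14 -9.44]
(0.4735, 0.2225, 0.12, 190.5) d [0.0735 0.444  0.0433] a [ 0.15 -0.14 -9.44]
(0.4735, 0.2225, 0.031, 190.5) d [0.0732 0.4437 0.1323] a [ 0.15 -0.14 -9.44]
```

View pics/d.png

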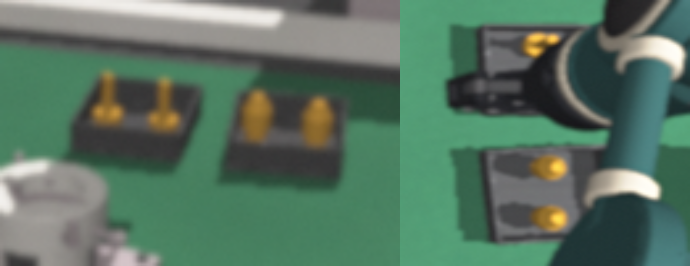

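Both parts stand in their own trays: the thumbscrews at (108,100) and (165,105), the nozzles at (258,115) and (318,120) in the left crop. On to the cap.

```bash
python3 -m inch '[{"dx":0.089,"dy":0.342,"dz":0.003,"ax":0.1,"ay":-0.1,"az":-9.4,"fingers":1},{"dx":0.089,"dy":0.342,"dz":0.003,"ax":0.1,"ay":-0.1,"az":-9.4,"fingers":1},{"dx":0.089,"dy":0.342,"dz":0.003,"ax":0.1,"ay":-0.1,"az":-9.4,"fingers":1},{"dx":0.089,"dy":0.342,"dz":0.003,"ax":0.1,"ay":-0.1,"az":-9.4,"fingers":1},{"dx":0.089,"dy":0.342,"dz":0.003,"ax":0.1,"ay":-0.1,"az":-9.4,"fingers":1},{"dx":0.089,"dy":0.342,"dz":0.003,"ax":0.1,"ay":-0.1,"az":-9.4,"fingers":1},{"dx":0.073,"dy":0.444,"dz":0.043,"ax":0.1,"ay":-0.1,"az":-9.4,"fingers":1},{"dx":0.073,"dy":0.444,"dz":0.043,"ax":0.1,"ay":-0.1,"az":-9.4,"fingers":1},{"dx":0.073,"dy":0.444,"dz":0.043,"ax":0.1,"ay":-0.1,"az":-9.4,"fingers":1},{"dx":0.073,"dy":0.444,"dz":0.09,"ax":0.1,"ay":-0.1,"az":-9.4,"fingers":1},{"dx":0.073,"dy":0.444,"dz":0.12,"ax":0.1,"ay":-0.1,"az":-9.4,"fingers":1},{"dx":0.073,"dy":0.444,"dz":0.13,"ax":0.1,"ay":-0.1,"az":-9.4,"fingers":1},{"dx":0.073,"dy":0.444,"dz":0.13,"ax":0.1,"ay":-0.1,"az":-9.4,"fingers":1}]' 80; python3 -c "
from h import *
go((.4735,.2225,.032,190.5))"
```

```text
time: 14.02
tool_pos: [0.4738, 0.222, 0.0333]
tcp_rot: [0.285, -3.127, -0.001]
wrist_force: [-0.2, 0.7, 0.5]
width: 0.997
t 14.03 p [0.4738 0.222  0.0333] yaw -169.58 tilt 0.08 w 0.997 F [-0.2  0.7  0.5] q6 -1.36
(0.4735, 0.2225, 0.032, 190.5) d [0.0002 0.0005 0.0013] a [ 0.04 -0.07 -0.08]
```

```bash
python3 -m inch '[{"dx":0,"dy":0,"dz":0,"ax":0,"ay":0,"az":0,"fingers":-1},{"dx":0,"dy":0,"dz":0,"ax":0,"ay":0,"az":0,"fingers":-1},{"dx":0,"dy":0,"dz":0,"ax":0,"ay":0,"az":0,"fingers":-1},{"dx":0,"dy":0,"dz":0,"ax":0,"ay":0,"az":0,"fingers":-1},{"dx":0,"dy":0,"dz":0,"ax":0,"ay":0,"az":0,"fingers":-1},{"dx":0,"dy":0,"dz":0,"ax":0,"ay":0,"az":0,"fingers":-1},{"dx":0,"dy":0,"dz":0,"ax":0,"ay":0,"az":0,"fingers":-1},{"dx":0,"dy":0,"dz":-0.04,"ax":0,"ay":0,"az":0,"fingers":-1},{"dx":0,"dy":0,"dz":-0.09,"ax":0,"ay":0,"az":0,"fingers":-1},{"dx":0,"dy":0,"dz":-0.13,"ax":0,"ay":0,"az":0,"fingers":-1},{"dx":0,"dy":0,"dz":-0.13,"ax":0,"ay":0,"az":0,"fingers":-1}]' 80; python3 -c "
from h import *
go((.6105,.0025,.163,166.5))
for c in ('side','top'):
    im,d=bot.read_camera(c);np.save(f'e_{c}.npy',d);cv2.imwrite(f'pics/e_{c}.png',im)
    r=bot.masks_of(c,'cap_center');print([(x['p'],x['box']) for x in r[:3]])
    P=cloud(c,d)
    for x in r[:2]:
        Q=P[x['region']];Q=Q[Q[:,2]>.08];print(len(Q),Q.mean(0),np.percentile(Q[:,2],[5,25,50,75,95]))"
```

```text
time: 15.4
tool_pos: [0.4764, 0.223, 0.1669]
tcp_rot: [-0.285, 3.123, 0.004]
wrist_force: [0.1, -0.9, -2.1]
width: 0.144
t 15.4 p [0.4764 0.223  0.1669] yaw -169.57 tilt 0.35 w 0.144 F [ 0.1 -0.9 -2.1] q6 -1.36
(0.6105, 0.0025, 0.163, 166.5) d [-0.0919 -0.2412  0.0039] a [ 0.19  0.3  23.93]
[(0.62, [295.1, 209.1, 347.3, 240.7])]
1200 [0.47163978 0.23930028 0.16755376] [0.15520491 0.15942863 0.16103144 0.17777572 0.18968274]
[(0.74, [172.9, 249.9, 203.7, 296.2])]
618 [0.4696089  0.20578018 0.16273322] [0.15246145 0.15414145 0.15547623 0.16319837 0.18566296]
```

```bash
python3 -m inch '[{"dx":-0.092,"dy":-0.241,"dz":-0.006,"ax":0.2,"ay":0.3,"az":23.9,"fingers":-1},{"dx":-0.092,"dy":-0.241,"dz":-0.006,"ax":0.2,"ay":0.3,"az":23.9,"fingers":-1},{"dx":-0.092,"dy":-0.241,"dz":-0.006,"ax":0.2,"ay":0.3,"az":23.9,"fingers":-1},{"dx":-0.092,"dy":-0.241,"dz":-0.006,"ax":0.2,"ay":0.3,"az":23.9,"fingers":-1},{"dx":-0.092,"dy":-0.241,"dz":-0.003,"ax":0.2,"ay":0.3,"az":23.9,"fingers":-1},{"dx":-0.092,"dy":-0.241,"dz":0.003,"ax":0.2,"ay":0.3,"az":23.9,"fingers":-1},{"dx":-0.092,"dy":-0.241,"dz":0.004,"ax":0.2,"ay":0.3,"az":23.9,"fingers":-1},{"dx":-0.092,"dy":-0.241,"dz":0.004,"ax":0.2,"ay":0.3,"az":23.9,"fingers":-1}]' 80
cat >> h.py <<'E'
def edge(c,im,z,c0,r=.046,w=.012):
    "centre of a bright disc of radius r at height z, by contrast inside/outside its rim"
    g=cv2.GaussianBlur(im,(3,3),0).astype(np.float32)[:,:,2] # red: white against green
    k=bot.get_calibration(c);V=np.array(k["view"]);K=np.array(k["intrinsics"]);t=np.linspace(0,2*np.pi,180)
    def sm(cx,cy,rr):
        p=np.stack([cx+rr*np.cos(t),cy+rr*np.sin(t),0*t+z,0*t+1]);q=K@(V@p)[:3]
        return cv2.remap(g,(q[0]/q[2]).astype(np.float32)[None],(q[1]/q[2]).astype(np.float32)[None],cv2.INTER_LINEAR)[0]
    G=np.arange(-w,w+1e-9,.0005);S=np.array([[np.clip(sm(c0[0]+a,c0[1]+b,r-.0025)-sm(c0[0]+a,c0[1]+b,r+.0025),-10,60).mean() for b in G] for a in G])
    i,j=np.unravel_index(S.argmax(),S.shape);W=np.where(S>S.max()*.93,S-S.max()*.93,0);A,B=np.meshgrid(G,G,indexing="ij")
    return np.round([c0[0]+(A*W).sum()/W.sum(),c0[1]+(B*W).sum()/W.sum(),S.max()],4)
E
python3 - <<'E'
from h import *
go((.6105,.0025,.163,166.5))
zf=bot.read_state()["tool_pos"][2]-.0333+.026
for c in("side","top"):
    i0=cv2.imread(f"pics/{c}0.png")
    print(c,"cap0",edge(c,i0,.026,(.473,.223)),"collar0",edge(c,i0,.085,(.611,.0025)))
    im,d=bot.read_camera(c);cv2.imwrite(f"pics/f_{c}.png",im);np.save(f"f_{c}.npy",d)
    for dz in(-.002,0,.002):print("cap",dz,edge(c,im,zf+dz,(.611,.0025)))
    P=cloud(c,d);Q=P.reshape(-1,3);Q=Q[(abs(Q[:,0]-.61)<.06)&(abs(Q[:,1])<.06)&(Q[:,2]>.1)];print("zpeak",np.histogram(Q[:,2],np.arange(.13,.2,.004)))
a=cv2.imread("pics/f_side.png")[100:270,200:380];b=cv2.imread("pics/f_top.png")[150:290,210:350]
cv2.imwrite("pics/f.png",np.hstack([cv2.resize(a,(424,400),interpolation=2),cv2.resize(b,(376,400),interpolation=2)]))
E
```

```text
time: 16.6
tool_pos: [0.6053, 0.0023, 0.1558]
tcp_rot: [-0.364, -3.109, 0.009]
wrist_force: [0.0, -0.5, -1.9]
width: 0.147
t 16.6 p [0.6053 0.0023 0.1558] yaw 166.63 tilt 0.74 w 0.147 F [ 0.  -0.5 -1.9] q6 -1.37
(0.6105, 0.0025, 0.163, 166.5) d [-0.005   0.0013 -0.0073] a [-0.4  -0.62  0.13]
side cap0 [ 0.472   0.2261 28.5093] collar0 [ 6.11000e-01 -1.20000e-03  4.83144e+01]
cap -0.002 [6.01600e-01 5.50000e-03 2.30324e+01]
cap 0 [6.00700e-01 9.00000e-03 2.33184e+01]
cap 0.002 [6.0010e-01 1.1700e-02 2.3644e+01]
zpeak (array([ 17,   1,   4,  45, 278,  54,  45,  50,  42,  53,  56,  61,  66,
        24,  22,  22,  12]), array([0.13 , 0.134, 0.138, 0.142, 0.146, 0.15 , 0.154, 0.158, 0.162,
       0.166, 0.17 , 0.174, 0.178, 0.182, 0.186, 0.19 , 0.194, 0.198]))
top cap0 [ 0.4745  0.222  56.8735] collar0 [6.14300e-01 1.00000e-03 4.16979e+01]
cap -0.002 [6.06500e-01 1.80000e-03 1.21708e+01]
cap 0 [6.06300e-01 1.80000e-03 1.20098e+01]
cap 0.002 [6.06100e-01 1.70000e-03 1.18772e+01]
zpeak (array([  0,   0,   0,  11, 388,  75,   3,   4,   2,   2,   1,  33,  41,
         0,   0,   0,   0]), array([0.13 , 0.134, 0.138, 0.142, 0.146, 0.15 , 0.154, 0.158, 0.162,
       0.166, 0.17 , 0.174, 0.178, 0.182, 0.186, 0.19 , 0.194, 0.198]))
```

View pics/f.png

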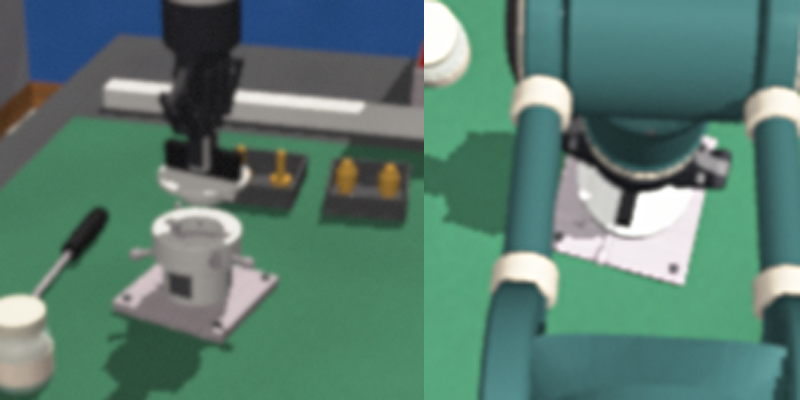

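The cap hangs level over the fixture: the bar is at (205,160) and the flange at (205,180) in the left crop, above the collar at (197,225). The arm had not settled yet, so I'll settle it and measure more carefully.

```bash
python3 -m inch '[{"dx":-0.005,"dy":0.0013,"dz":-0.002,"ax":-0.4,"ay":-0.6,"az":0.1,"fingers":-1},{"dx":-0.005,"dy":0.0013,"dz":-0.002,"ax":-0.4,"ay":-0.6,"az":0.1,"fingers":-1},{"dx":-0.005,"dy":0.0013,"dz":-0.002,"ax":-0.4,"ay":-0.6,"az":0.1,"fingers":-1},{"dx":-0.005,"dy":0.0013,"dz":-0.002,"ax":-0.4,"ay":-0.6,"az":0.1,"fingers":-1}]' 80
cat >> h.py <<'E'
from scipy.optimize import least_squares
def rim(P,c0,z0,z1,mid,half,R=.046):
    Q=P.reshape(-1,3);Q=Q[(Q[:,2]>z0)&(Q[:,2]<z1)][:,:2];c=np.array(c0)
    for _ in range(4):
        v=Q-c;r=np.hypot(*v.T);a=(np.degrees(np.arctan2(v[:,1],v[:,0]))-mid+180)%360-180
        B=[]
        for b in np.arange(-half,half,6):
            m=(a>=b)&(a<b+6)&(r<.051)&(r>.038)
            if m.any():B.append(Q[m][r[m].argmax()])
        B=np.array(B);f=least_squares(lambda x:np.hypot(*(B-x[:2]).T)-x[2],[*c,R],loss="soft_l1",f_scale=.0008,bounds=([-1,-1,R-.0008],[1,1,R+.0003]));c=f.x[:2]
    return f.x.round(4),len(B),np.abs(f.fun).mean().round(5)
E
python3 - <<'E'
from h import *
go((.6105,.0025,.158,166.5))
D={}
for c in("side","top"):
    im,d=bot.read_camera(c);cv2.imwrite(f"pics/g_{c}.png",im);P=cloud(c,d);P0=cloud(c,np.load(f"d_{c}.npy"))
    V=np.array(bot.get_calibration(c)["view"]);cp=-V[:3,:3].T@V[:3,3];print(c,"cam",cp.round(2))
    mid=180 if c=="top" else np.degrees(np.arctan2(cp[1],cp[0]-.61))
    Q=P.reshape(-1,3);Q=Q[np.hypot(Q[:,0]-.61,Q[:,1])<.05];h,e=np.histogram(Q[:,2],np.arange(.13,.17,.002));z=e[h.argmax()]+.001;print("z flange",z)
    for half in(60,80,180):
        print(half,"cap0",rim(P0,(.4735,.2225),.02,.031,mid,half),"collar0",rim(P0,(.61,.002),.079,.091,mid,half),"cap",rim(P,(.61,.002),z-.005,z+.005,mid,half))
go()
E
```

```text
time: 17.2
tool_pos: [0.6111, 0.0021, 0.1586]
tcp_rot: [0.369, 3.119, 0.0]
wrist_force: [-0.4, 0.1, -0.4]
width: 0.144
t 17.2 p [0.6111 0.0021 0.1586] yaw 166.51 tilt 0.07 w 0.144 F [-0.4  0.1 -0.4] q6 -1.37
(0.6105, 0.0025, 0.158, 166.5) d [0.0007 0.0002 0.0006] a [0.01 0.07 0.01]
side cam [0.34 0.96 0.61]
z flange 0.15100000000000002
60 cap0 (array([0.4719, 0.2247, 0.0452]), 20, np.float64(0.00039)) collar0 (array([0.6088, 0.0046, 0.0453]), 20, np.float64(0.00103)) cap (array([0.6086, 0.0037, 0.046 ]), 20, np.float64(0.00059))
80 cap0 (array([0.4718, 0.2246, 0.0452]), 27, np.float64(0.00043)) collar0 (array([0.6091, 0.0047, 0.0452]), 27, np.float64(0.00103)) cap (array([0.6083, 0.0044, 0.0452]), 27, np.float64(0.00068))
180 cap0 (array([0.4717, 0.2246, 0.0452]), 37, np.float64(0.00048)) collar0 (array([0.6088, 0.0045, 0.0452]), 60, np.float64(0.00123)) cap (array([0.608 , 0.0045, 0.0452]), 38, np.float64(0.00075))
top cam [0.47 0.03 0.95]
z flange 0.15100000000000002
60 cap0 (array([0.4761, 0.2218, 0.0459]), 20, np.float64(0.0005)) collar0 (array([0.6127, 0.0009, 0.0452]), 20, np.float64(0.00026)) cap (array([0.6116, 0.0014, 0.0452]), 20, np.float64(0.00041))
80 cap0 (array([0.4753, 0.2212, 0.0452]), 27, np.float64(0.00054)) collar0 (array([0.6127, 0.0009, 0.0452]), 27, np.float64(0.00031)) cap (array([0.6116, 0.0013, 0.0452]), 26, np.float64(0.00031))
180 cap0 (array([0.4752, 0.2214, 0.0452]), 59, np.float64(0.00057)) collar0 (array([0.6127, 0.001 , 0.0452]), 60, np.float64(0.0004)) cap (array([0.6119, 0.0014, 0.0455]), 30, np.float64(0.00038))
t 17.3 p [0.6111 0.0021 0.1585] yaw 166.51 tilt 0.06 w 0.141 F [ 1.4 -0.5 -1.8] q6 -1.37
```

```bash
python3 -m inch '[{"dx":-0.0009,"dy":0.0002,"dz":0.02,"ax":0,"ay":0,"az":0,"fingers":-1},{"dx":-0.0009,"dy":0.0002,"dz":0.033,"ax":0,"ay":0,"az":0,"fingers":-1},{"dx":-0.0009,"dy":0.0002,"dz":0.038,"ax":0,"ay":0,"az":0,"fingers":-1},{"dx":-0.0009,"dy":0.0002,"dz":0.041,"ax":0,"ay":0,"az":0,"fingers":-1},{"dx":-0.0009,"dy":0.0002,"dz":0.043,"ax":0,"ay":0,"az":0,"fingers":-1},{"dx":-0.0009,"dy":0.0002,"dz":0.045,"ax":0,"ay":0,"az":0,"fingers":-1},{"dx":-0.0009,"dy":0.0002,"dz":0.045,"ax":0,"ay":0,"az":0,"fingers":-1}]' 80
python3 -c "
from h import *
go((.612,.002,.0985,166.5))"
```

```text
time: 18.18
tool_pos: [0.6122, 0.0021, 0.1137]
tcp_rot: [0.369, 3.118, 0.0]
wrist_force: [0.1, 0.4, -1.9]
width: 0.145
t 18.18 p [0.6122 0.0021 0.1137] yaw 166.51 tilt 0.08 w 0.145 F [ 0.1  0.4 -1.9] q6 -1.37
(0.612, 0.002, 0.0985, 166.5) d [ 0.0002 -0.0001  0.0152] a [0.01 0.08 0.01]
```

No contact yet; continuing slowly.

```bash
python3 -m inch '[{"dx":0,"dy":0,"dz":0.002,"ax":0,"ay":0,"az":0,"fingers":-1},{"dx":0,"dy":0,"dz":0.004,"ax":0,"ay":0,"az":0,"fingers":-1},{"dx":0,"dy":0,"dz":0.006,"ax":0,"ay":0,"az":0,"fingers":-1},{"dx":0,"dy":0,"dz":0.008,"ax":0,"ay":0,"az":0,"fingers":-1},{"dx":0,"dy":0,"dz":0.010,"ax":0,"ay":0,"az":0,"fingers":-1},{"dx":0,"dy":0,"dz":0.011,"ax":0,"ay":0,"az":0,"fingers":-1},{"dx":0,"dy":0,"dz":0.011,"ax":0,"ay":0,"az":0,"fingers":-1}]' 80
python3 -c "
from h import *
go((.612,.002,.0985,166.5));print(bot.read_state()['torque'])"
```

```text
time: 19.05
tool_pos: [0.6121, 0.0021, 0.1026]
tcp_rot: [0.369, 3.119, 0.0]
wrist_force: [-0.7, 0.8, -2.6]
width: 0.143
t 19.05 p [0.6121 0.0021 0.1026] yaw 166.51 tilt 0.07 w 0.143 F [-0.7  0.8 -2.6] q6 -1.37
(0.612, 0.002, 0.0985, 166.5) d [ 0.0001 -0.0001  0.0041] a [0.01 0.07 0.01]
[-0.05969027  0.02133635  0.03613641]
```

```bash
python3 -m inch '[{"dx":0,"dy":0,"dz":0.001,"ax":0,"ay":0,"az":0,"fingers":-1},{"dx":0,"dy":0,"dz":0.002,"ax":0,"ay":0,"az":0,"fingers":-1},{"dx":0,"dy":0,"dz":0.003,"ax":0,"ay":0,"az":0,"fingers":-1},{"dx":0,"dy":0,"dz":0.004,"ax":0,"ay":0,"az":0,"fingers":-1},{"dx":0,"dy":0,"dz":0.0045,"ax":0,"ay":0,"az":0,"fingers":-1},{"dx":0,"dy":0,"dz":0.0045,"ax":0,"ay":0,"az":0,"fingers":-1}]' 80
python3 -c "
from h import *
go((.612,.002,.0985,166.5));print(bot.read_state()['torque'])"
```

```text
time: 19.8
tool_pos: [0.6123, 0.0021, 0.099]
tcp_rot: [0.369, 3.118, 0.0]
wrist_force: [-3.8, -1.1, 5.5]
width: 0.149
t 19.8 p [0.6123 0.0021 0.099 ] yaw 166.51 tilt 0.09 w 0.149 F [-3.8 -1.1  5.5] q6 -1.37
(0.612, 0.002, 0.0985, 166.5) d [ 0.0003 -0.0001  0.0005] a [0.02 0.09 0.01]
[0.0680214  0.5399657  0.00791661]
```

Run:
```python
from h import *
for c,mid in(("side",107),("top",180)):
    im,d=bot.read_camera(c);P=cloud(c,d);Q=P.reshape(-1,3);Q=Q[np.hypot(Q[:,0]-.61,Q[:,1]-.002)<.046];Q=Q[(Q[:,2]>.08)&(Q[:,2]<.1)];print(c,"flange z",np.median(Q[:,2]),len(Q),rim(P,(.61,.002),.084,.098,mid,70))
```

```text
side flange z 0.0916031400550566 402 (array([0.609 , 0.0051, 0.0452]), 24, np.float64(0.00112))
top flange z 0.09120106535098055 406 (array([0.6128, 0.0012, 0.0453]), 24, np.float64(0.00032))
```

```bash
python3 -m inch '[{"dx":0,"dy":0,"dz":0,"ax":0,"ay":0,"az":0,"fingers":-1},{"dx":0,"dy":0,"dz":0,"ax":0,"ay":0,"az":4,"fingers":-1},{"dx":0,"dy":0,"dz":0,"ax":0,"ay":0,"az":8,"fingers":-1},{"dx":0,"dy":0,"dz":0,"ax":0,"ay":0,"az":12,"fingers":-1},{"dx":0,"dy":0,"dz":0,"ax":0,"ay":0,"az":16,"fingers":-1},{"dx":0,"dy":0,"dz":0,"ax":0,"ay":0,"az":20,"fingers":-1},{"dx":0,"dy":0,"dz":0,"ax":0,"ay":0,"az":20,"fingers":-1}]' 110
python3 -c "
from h import *
go((.6122,.002,.0985,126.5));print(bot.read_state()['torque'])"
```

```text
time: 20.78
tool_pos: [0.6124, 0.0021, 0.0991]
tcp_rot: [0.903, 3.007, 0.001]
wrist_force: [-0.1, -0.5, 1.9]
width: 0.132
t 20.77 p [0.6124 0.0021 0.0991] yaw 146.55 tilt 0.1 w 0.132 F [-0.1 -0.5  1.9] q6 -1.02
(0.6122, 0.002, 0.0985, 126.5) d [ 0.0001 -0.0001  0.0006] a [ 0.07  0.08 20.05]
[ 0.07962663  0.22775559 -0.0030962 ]
```

```bash
python3 -m inch '[{"dx":0,"dy":0,"dz":0.0004,"ax":0,"ay":0,"az":4,"fingers":-1},{"dx":0,"dy":0,"dz":0.0004,"ax":0,"ay":0,"az":8,"fingers":-1},{"dx":0,"dy":0,"dz":0.0004,"ax":0,"ay":0,"az":12,"fingers":-1},{"dx":0,"dy":0,"dz":0.0004,"ax":0,"ay":0,"az":16,"fingers":-1},{"dx":0,"dy":0,"dz":0.0004,"ax":0,"ay":0,"az":20,"fingers":-1},{"dx":0,"dy":0,"dz":0.0004,"ax":0,"ay":0,"az":20,"fingers":-1},{"dx":0,"dy":0,"dz":0.0004,"ax":0,"ay":0,"az":20,"fingers":-1}]' 110
python3 - <<'E'
from h import *
go((.6122,.002,.0985,126.5));print(bot.read_state()['torque'])
for c,mid in(("side",107),("top",180)):
    im,d=bot.read_camera(c);cv2.imwrite(f"pics/k_{c}.png",im);P=cloud(c,d)
    Q=P[((im.max(2)<75)&(P[...,2]>.108)&(P[...,2]<.128)&(np.hypot(P[...,0]-.61,P[...,1]-.002)<.047))]
    r=cv2.minAreaRect(Q[:,:2].astype(np.float32)*1000) if len(Q)>4 else None;print(c,len(Q),r,rim(P,(.61,.002),.084,.098,mid,70))
a=cv2.imread("pics/k_side.png")[130:260,210:350];b=cv2.imread("pics/k_top.png")[170:270,240:340]
cv2.imwrite("pics/k.png",np.hstack([cv2.resize(a,(430,400),interpolation=2),cv2.resize(b,(370,400),interpolation=2)]))
E
```

```text
time: 21.65
tool_pos: [0.6128, 0.0022, 0.0991]
tcp_rot: [1.409, 2.805, 0.002]
wrist_force: [-0.1, 0.8, 3.8]
width: 0.139
t 21.65 p [0.6128 0.0022 0.0991] yaw 126.66 tilt 0.15 w 0.139 F [-0.1  0.8  3.8] q6 -0.68
(0.6122, 0.002, 0.0985, 126.5) d [ 0.0002 -0.0006  0.0006] a [0.12 0.09 0.16]
[0.20795192 0.16574112 0.18320845]
side 128 ((598.9953002929688, 11.76947021484375), (39.77188491821289, 54.66577911376953), 57.35890579223633) (array([0.609 , 0.0041, 0.0454]), 24, np.float64(0.00052))
top 38 ((592.743408203125, 26.671855926513672), (10.326260566711426, 17.521347045898438), 36.60768508911133) (array([0.6131, 0.0009, 0.0455]), 18, np.float64(0.00032))
```

View pics/k.png

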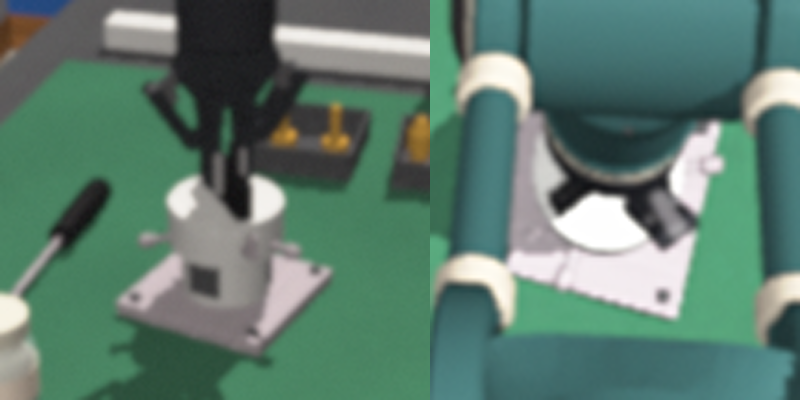

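The bar's visible end at (565,195) in the right crop points at the lower-left index pin, and the flange lies on the collar. The spring torque reads 0.18 N·m. Handing in while holding.

```bash
python3 -c "
from h import *
go();print(bot.finish_job())"
```

```text
t 21.75 p [0.6129 0.0022 0.0991] yaw 126.63 tilt 0.16 w 0.139 F [-0.4  0.6  4.6] q6 -0.68
the job is handed in; nothing more can be done
None
```

The job is handed in at about 22 s of the 72 s. The nozzle and thumbscrew are in their trays, and the gripper is holding the cap half way towards its lock. The hand-in call gave no verdict.

**Trays:** the picture taken after both placings showed the nozzle and the thumbscrew each standing in the right tray, released.

**Cap fit:** the cap is down in the collar. Before I turned it, the flange top read 0.091 m in both cameras, which is where it should be when seated. After the turn, the cap's centre matched the collar's within about 0.5 mm in each camera.

**Cap turn:** I turned the cap 40° clockwise.
- **Angle:** the tool ended at 126.6° against an estimated pin line of 126.5°. The part of the bar visible from above read about 128°. Both are within the 0.2 rad allowed.
- **Spring and grip:** the wrist felt 0.18 N·m from the spring, so it is engaged. That is about the half-way value, so nothing suggests the lock clicked. I left the grip set to 110 N.

**Checks that failed or disagreed:**
- The first move was refused because the rows lacked some keys; nothing moved.
- The two cameras disagreed by about 4–5 mm in absolute position. I averaged them for the grasps and used same-camera differences to fit the cap.
- An image-edge fit of the collar was unreliable, so I used a depth-rim fit instead.
- The side camera gave no usable bar angle at the end, because the fingers hid the bar.
- I did not measure the jar, screwdriver and ring again. The moves were planned clear of them.

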